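Pop the white truffle and stop it with the other finger

TASK

Press the red button of the ejector loaded with the white truffle all the way down with one fingertip, and with the other finger stop the truffle that pops out before it rolls off the end of its slide. Finish while holding: button still fully down, truffle at rest on the slide against your finger. Do not pick up or squash the truffle, and leave the dark truffle, its ejector and everything else where they are.

Things in the scene. Friction and masses are not known exactly. Their poses are not given: they have to be found in the camera images.
- ejector_white: Fixed spring ejector with the white truffle, grey base 189 x 100 mm, teal walls. Origin on the worktop under the slide's middle line; +x points down the slide, z up. Along x (mm): walled pocket -66 to -30, walls up to z 72; slide -30 to 66; catch tray 68 to 111. The red button is beside the slide on the -y side. Pressing it lifts the truffle out of the pocket by the same distance; at about 9 mm it rolls off down the slide.
- button_white (a joint): Press of the white truffle's ejector button, m: 0 up, 0.012 fully down. It moves straight down and springs back when let go; 3.5 N to start, about 8 N fully down, then a hard stop.
- button_white_top (a point): Centre of the flat top of that red button (28 mm along the slide x 26 mm across), at x 20, y -52 mm in the ejector's frame; 60 mm above the worktop when up, 48 mm fully down. Grey block around it: x 0 to 40, y -71 to -33, top 46 mm high.
- slide_white (a point): Floor of that ejector's slide abreast of the button (x 20, y 0), 40 mm high, 52 mm from the button's centre. The slide falls 8 degrees to +x, is 36 mm wide between side walls 4 mm thick, 8 mm above its floor. A fingertip in the middle here, level with one on the fully pressed button, is 8 mm above the floor and leaves no room for the truffle to pass.
- slide_end_white (a point): Middle of the floor at the slide's open lower end (x 66), 33.5 mm high. Unless stopped, the truffle rolls off here into the catch tray in under a second after it pops out.
- truffle_white: Loose hard ball-shaped cream-white truffle, 30 mm across, about 17 g. Origin at its centre. It starts in the pocket of ejector_white.
- ejector_dark: Second fixed ejector, the same shape as ejector_white and with its own red button, loaded with the dark truffle. Leave it alone. Which of the two stands left and which right changes. Frame as for ejector_white.
- button_dark (a joint): Press of the dark truffle's ejector button, as button_white. To be left up.
- truffle_dark: Loose dark brown ball truffle, 30 mm across, in the pocket of ejector_dark. Origin at its centre. Leave it.
- marker: Loose blue marker with black cap, 124 x 13 x 13 mm, lying between the two ejectors. Origin under its middle, x along it.
- bowl: Loose steel bowl, 120 mm across, 55 mm high, beyond the ejectors. Origin under its middle.
- cocoa_jar: Loose brown jar with white cap, 64 mm across, 90 mm high, beyond the ejectors. Origin under its middle.
- spatula: Loose spatula, 200 mm long, lying across beyond the ejectors on the right. Origin under its middle, x along it.
- cup: Loose white cup, 68 mm across, 60 mm high, nearer the robot than the ejectors. Origin under its middle.
- sprinkle_tin: Loose small steel tin, 50 mm across, 60 mm high, on the right. Origin under its middle.
Things that resemble listed ones, but are neither listed nor needed, are in the scene too. There is more than one size of the truffle_white; the job needs the smaller.

How it is judged:
By the outcome, as a careful person would: the job done as asked, in the order asked, and still so for the second after the job is handed in, while the arm keeps its last pose, push and grip.
It also fails if it takes over 32 s, if anything falls off the work surface, if the arm or the gripper's body presses on something with over 40 N, if the wrist force passes 120 N, or if a joint passes its speed limit or range.

ROBOT

A 7-joint arm with a two-finger parallel gripper is mounted at the origin on the work surface. World frame = base frame: x ahead of the robot, y to its left, z up, the work surface at z = 0. Lengths are in m, angles in rad, forces in N, time in s.
With the tool pointing down it reaches from about 0.425 to 1.025 m from the base axis. Payload 9.4 kg.
Tool frame: the origin (TCP) lies midway between the tips of the shut fingers; the grasp point (between the pads) lies 19 mm behind it; z points along the fingers, y is the direction in which the jaws open and shut (so a half turn about z gives the same grasp; the last joint's range is limited). The gripper opens to 93 mm and grips with 3 to 60 N. Pads are 15 mm wide; open, the fingers measure 128 mm over their backs; the gripper's body (75 mm by 188 mm) begins 65 mm behind the grasp point.
Start: joints at [-1.209, 0.599, -0.003, 1.599, 0.002, 0.943, -0.08], TCP at [0.308, 0.656, 0.219] pointing down, gripper open.
Joint ranges: [-2.57, 2.57], [-0.35, 1.97], [-1.29, 1.29], [0.11, 2.56], [-1.05, 4.19], [0.11, 1.86], [-2.63, 2.63]. Speed limits (rad/s): [2.22, 2.22, 3.01, 3.01, 3.14, 3.14, 3.14].

INTERFACE

Orientations are given as a unit quaternion [x, y, z, w].
In Python, from workcell import ctrl gives the robot as it stands.
- The arm moves only by the tool carry_out, never from a script. Its argument "moves" is a list of rows, each a list of 2 entries, a list of its own where there are three numbers: the shift along the tool's x, y, z in mm, then the turn, a rotation vector about the tool's x, y, z in degrees. In form: [[[tx, ty, tz], [rx, ry, rz]], ...]. A call has exactly 5 rows; each row is the pose to reach, as a shift and turn from the pose measured when the call began, along the tool's axes at that moment; what a row does not reach only later rows make up. A row lasts 1/8 s, in which the tool goes at most 62.5 mm and 10.7 degrees, less where a joint would pass 70% of its speed; a pose out of reach is approached as far as the arm can. A call with a gripper value outside its range is refused whole. "gripper" is the finger opening in mm, from 0 to 93, set as the call begins (left out, the last holds). The fingers move at their own pace and stop on an object; "force" is the grip in N (left out, the last holds). Time passes only in rows, so rows that repeat a pose let the fingers close, or fill a call up. It gives the time, the measured TCP pose, the force and the opening at its end, in the units of the state.
- ctrl.get_state(): the state, without advancing time (a new reading comes with each control period).
- ctrl.snapshot(name): name is "side" or "top" or "wrist"; returns (picture, depth): 400x640x3 uint8, red, green, blue; 400x640 float32, m along the optical axis (not along the pixel's ray), 0 where there is no reading.
- ctrl.camera_info(name): a dict with "fx", "fy", "cx", "cy" (pixels), "extrinsics" (4x4, takes a point from world to camera coordinates). Camera axes: x right, y down, z forward; pixel columns grow to the right and rows downward; lengths in m; the calibration is good to about 2 mm. A picture is of the moment at which its call begins: read the wrist's pose just before it. camera_info takes no time and is no camera call; for the wrist camera it gives the pose at the moment of the call.
- ctrl.finish_job(): hands the job in, once; it reports no verdict.
The state is a dict: "clock": time; "q": joint angles; "dq": joint speeds; "joint_efforts": joint torques, N m; "position": TCP position; "orientation": TCP orientation; "force": force on the tool from outside, world axes, zero at the start; "wrist_torque": the same for the moment, N m; "gripper_width": finger opening in m.
Only numpy, scipy, OpenCV 4.12 (cv2) and the standard library are available. Lean on these libraries where they do the work, as an engineer would, in place of code of your own. Each camera call takes 0.05 s, during which the arm holds its last target.

## Working session

There is one attempt and no reset: what is moved stays moved. The work goes in short steps, Python scripts to look and compute and a tool call to move; the robot and the scene stay as the last step left them, time stands still between calls to the robot, and variables do not carry over. Pictures are saved under pics/ and viewed, and the job is handed in when it is done.

Besides the shell and the picture viewer there is one more tool, called after ">>>" by a JSON object that holds its "api" and its "payload", one argument or row to a line. carry_out: Moves the arm, as the interface text tells. Its arguments: {"type":"object","properties":{"moves":{"type":"array","items":{"type":"array"}},"gripper":{"type":"number"},"force":{"type":"number"}},"required":["moves"]}

```bash
mkdir -p pics; cat > h.py <<'E'
import numpy as np,cv2
from workcell import ctrl
def snap(cam,fn):
    info=ctrl.camera_info(cam)
    im,d=ctrl.snapshot(cam)
    cv2.imwrite('pics/'+fn+'.png',im[:,:,::-1]); np.savez('pics/'+fn+'.npz',im=im,d=d,E=np.array(info['extrinsics']),K=[info[k] for k in('fx','fy','cx','cy')])
def load(fn):
    z=np.load('pics/'+fn+'.npz');im,d,E,(fx,fy,cx,cy)=z['im'],z['d'],z['E'],z['K']
    v,u=np.mgrid[:d.shape[0],:d.shape[1]]
    P=np.stack([(u-cx)/fx*d,(v-cy)/fy*d,d],-1)
    W=(P-E[:3,3])@E[:3,:3]
    W[d==0]=np.nan
    return im,d,W
E
python3 - <<'E'
from h import *
snap('top','top0');snap('side','side0')
s=ctrl.get_state();print(s)
E
```

```text
{'clock': 0.1, 'q': array([-1.20867751,  0.60007032, -0.00253916,  1.6000508 ,  0.00179629,
        0.94287732, -0.07981556]), 'dq': array([-1.50875375e-03, -1.40473077e-03,  1.11209456e-03, -1.34060957e-03,
       -7.60689077e-05, -7.81161270e-04,  2.00683419e-03]), 'joint_efforts': array([ 3.95978874e-03, -7.66557598e+01,  1.50178827e+00, -2.52932382e+01,
       -5.23200911e-02,  1.35670821e-02,  6.88324440e-05]), 'position': array([0.30786109, 0.6559105 , 0.21782784]), 'orientation': array([ 2.17634986e-01,  9.76029979e-01, -6.96216570e-04, -8.85683904e-05]), 'force': array([-0.51312852,  0.60547668, -0.19017046]), 'wrist_torque': array([ 0.00608029, -0.02226987, -0.03134705]), 'gripper_width': 0.09292792634752708}
```

View pics/top0.png

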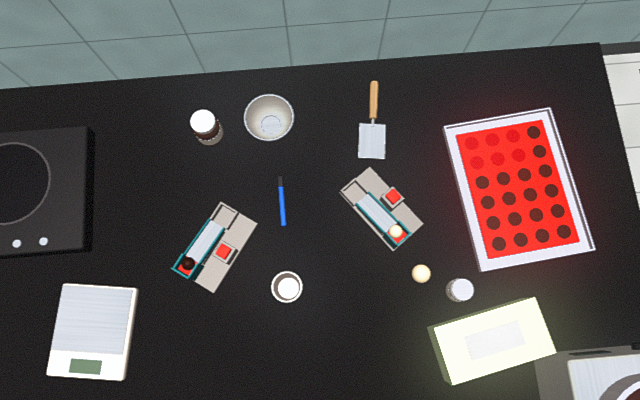

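View pics/side0.png

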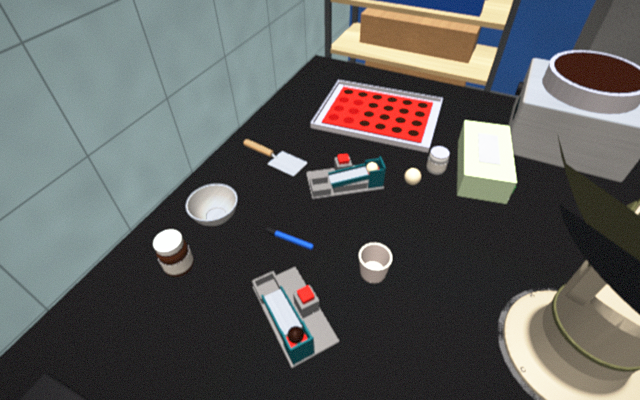

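The white ejector is on the right in the top view: its button is near (393,197), the truffle near (397,231) and the tray near (358,180). The larger decoy truffle is at (421,273). Next I'll measure these.

```bash
python3 - <<'E'
from h import *
im,d,W=load('top0')
hsv=cv2.cvtColor(im,cv2.COLOR_RGB2HSV)
sub=np.zeros(d.shape,bool); sub[160:255,330:430]=1
red=sub&((hsv[...,0]<8)|(hsv[...,0]>172))&(hsv[...,1]>140)&(hsv[...,2]>100)
n,l,st,c=cv2.connectedComponentsWithStats(red.astype(np.uint8))
for i in range(1,n):
    if st[i,4]>20:
        p=W[l==i]; print('red',st[i],c[i],np.nanmedian(p,0),np.nanmax(p,0),np.nanmin(p,0))
        t=p[p[:,2]>0.05]
        if len(t)>10: print('  top',len(t),t.mean(0),cv2.minAreaRect((t[:,:2]*1000).astype(np.float32)))
# base footprint: all z>8mm
m=sub&(W[...,2]>0.008)
n,l,st,c=cv2.connectedComponentsWithStats(m.astype(np.uint8))
i=1+np.argmax(st[1:,4]); p=W[l==i]
print('base',st[i],cv2.minAreaRect((p[:,:2]*1000).astype(np.float32)), np.nanmax(p,0))
wh=(hsv[...,1]<110)&(hsv[...,2]>150)&sub
for v,u in [(231,397),(273,421),(210,376),(200,367),(220,386),(197,393),(215,405),(182,357),(194,345)]: print(u,v,W[v,u],im[v,u])
cr=im[150:260,320:440]; cv2.imwrite('pics/crop0.png',cv2.resize(cr,None,fx=6,fy=5.4,interpolation=cv2.INTER_CUBIC)[:,:,::-1])
E
```

```text
red [386 189  15  15 136] [392.83088235 196.        ] [ 0.56971936 -0.25776959  0.05981408] [ 0.58956254 -0.24217691  0.06618882] [ 0.55304529 -0.27361297  0.04440787]
  top 133 [ 0.5698088  -0.25755051  0.05972793] ((570.3645629882812, -257.81060791015625), (27.168041229248047, 24.905506134033203), 34.5260124206543)
red [393 231  14  12  60] [400.31666667 236.5       ] [ 0.47751793 -0.26759166  0.04310107] [ 0.49096437 -0.25063022  0.05105619] [ 0.46624074 -0.28076981  0.03485858]
base [ 340  178   73   72 1963] ((555.1469116210938, -233.06805419921875), (187.1876678466797, 97.90155029296875), 36.47187805175781) [ 0.62929453 -0.1409357   0.07681331]
397 231 [ 0.48731503 -0.25569001  0.07108707] [252 253 247]
421 273 [ 0.39320386 -0.30288236  0.04046246] [252 253 252]
376 210 [ 0.54396801 -0.21784429  0.04441528] [213 220 228]
367 200 [ 0.5704454  -0.20034862  0.03872712] [216 221 229]
386 220 [ 0.51871573 -0.23797869  0.0450332 ] [217 222 230]
393 197 [ 0.56849752 -0.25835776  0.05640731] [253  74  65]
405 215 [ 0.53366963 -0.28958858  0.00749949] [194 185 180]
357 182 [ 0.61858023 -0.18266645  0.02693588] [95 93 91]
345 194 [ 0.5921163  -0.15169492  0.0258229 ] [207 198 190]
```

View pics/crop0.png

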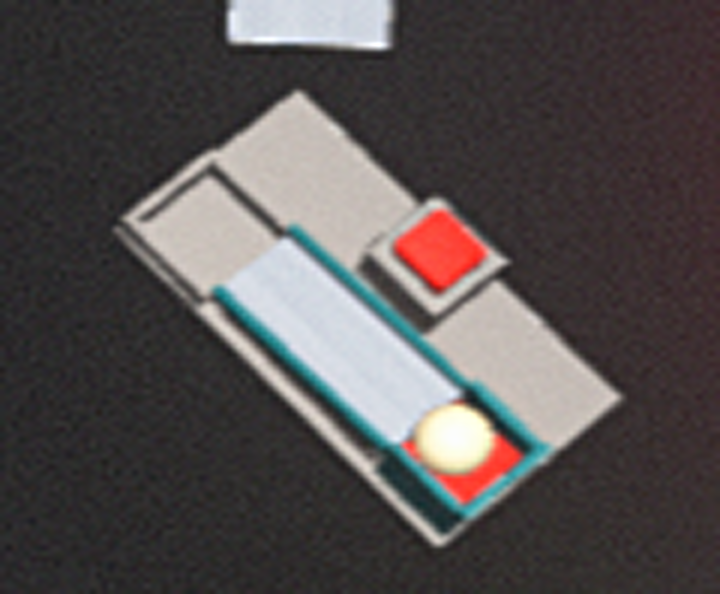

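```bash
cat >> h.py <<'E'
from scipy.spatial.transform import Rotation as R
def target(p,yawy_deg):
    a=np.radians(yawy_deg); y=np.array([np.cos(a),np.sin(a),0]); z=np.array([0,0,-1.]); x=np.cross(y,z)
    return np.array(p),R.from_matrix(np.stack([x,y,z],1))
def rel(p,Rt):
    s=ctrl.get_state(); R0=R.from_quat(s['orientation'])
    t=R0.inv().apply(p-s['position'])*1000; r=np.degrees((R0.inv()*Rt).as_rotvec())
    print('clock',s['clock'],'pos',s['position'].round(4),'F',s['force'].round(2),'w',round(s['gripper_width']*1000,2),'q',s['q'].round(2))
    print('rel mm',t.round(1),'deg',r.round(1)); return t,r
# ejector geometry
PSI=36.3
ex=np.array([np.cos(np.radians(PSI)),np.sin(np.radians(PSI))]); ey=np.array([-ex[1],ex[0]])
B=np.array([.5700,-.2577])
O=B-ex*.020+ey*.052
def E2W(x,y): return O+ex*x+ey*y
E
python3 - <<'E'
from h import *
m=E2W(.020,-.026);print(m, O)
rel(*target([*m,.16],PSI-90))
E
```

```text
[ 0.55460766 -0.23674586] [ 0.52309675 -0.22763199]
clock 0.1 pos [0.3079 0.6559 0.2178] F [-0.51  0.61 -0.19] w 92.93 q [-1.21  0.6  -0.    1.6   0.    0.94 -0.08]
rel mm [-602.6 -703.2   58.9] deg [-0.000e+00  1.000e-01  1.186e+02]
```

>>> {"api": "carry_out", "payload": {
  "moves": [
    [[-30,-36,0],[0,0,6]],
    [[-64,-75,0],[0,0,12.5]],
    [[-98,-114,0],[0,0,19]],
    [[-132,-153,0],[0,0,26]],
    [[-166,-192,0],[0,0,33]]
  ],
  "gripper": 34.5
}}

```text
clock: 0.72
position: [0.3768, 0.4098, 0.218]
orientation: [0.488, 0.873, -0.001, 0.0]
force: [0.8, -0.1, -0.2]
gripper_width: 0.048
```

```bash
python3 - <<'E'
from h import *
m=E2W(.020,-.026)
rel(*target([*m,.16],PSI-90))
E
```

```text
clock 0.725 pos [0.3768 0.4098 0.218 ] F [ 0.8  -0.12 -0.23] w 48.04 q [-1.04  0.4   0.16  2.   -0.09  0.75 -0.28]
rel mm [-643.7 -187.6   58.9] deg [-0.   0.1 85.3]
```

>>> {"api": "carry_out", "payload": {
  "moves": [
    [[-48,-14,0],[0,0,7]],
    [[-96,-28,0],[0,0,14]],
    [[-144,-42,0],[0,0,21]],
    [[-192,-56,0],[0,0,28]],
    [[-240,-70,0],[0,0,35]]
  ]
}}

```text
clock: 1.35
position: [0.4432, 0.1672, 0.2183]
orientation: [0.729, 0.685, -0.001, 0.0]
force: [0.5, -0.4, 0.3]
gripper_width: 0.0345
```

```bash
python3 - <<'E'
from h import *
m=E2W(.020,-.026)
rel(*target([*m,.16],PSI-90))
E
```

```text
clock 1.35 pos [0.4432 0.1672 0.2183] F [ 0.53 -0.39  0.32] w 34.5 q [-0.76  0.31  0.36  2.17 -0.17  0.68 -0.34]
rel mm [-396.1  136.5   58.9] deg [ 0.   0.1 50.1]
```

>>> {"api": "carry_out", "payload": {
  "moves": [
    [[-46,16,0],[0,0,6]],
    [[-92,32,0],[0,0,12]],
    [[-138,48,0],[0,0,18]],
    [[-184,64,0],[0,0,24]],
    [[-230,79,0],[0,0,30]]
  ]
}}

```text
clock: 1.98
position: [0.5079, -0.0687, 0.2186]
orientation: [0.882, 0.471, -0.001, 0.0]
force: [0.2, 0.5, 0.2]
gripper_width: 0.0347
```

```bash
python3 - <<'E'
from h import *
m=E2W(.020,-.026)
rel(*target([*m,.16],PSI-90))
E
```

```text
clock 1.975 pos [ 0.5079 -0.0687  0.2186] F [0.2  0.5  0.19] w 34.66 q [-0.36  0.38  0.52  2.1  -0.28  0.72 -0.25]
rel mm [-113.6  132.2   58.8] deg [ 0.   0.1 19.9]
```

>>> {"api": "carry_out", "payload": {
  "moves": [
    [[-32,37,14],[0,0,5]],
    [[-62,73,28],[0,0,10]],
    [[-92,108,42],[0,0,15]],
    [[-113.6,132.2,58.8],[0,0,19.9]],
    [[-113.6,132.2,58.8],[0,0,19.9]]
  ]
}}

```text
clock: 2.6
position: [0.5538, -0.2392, 0.1586]
orientation: [0.951, 0.31, -0.002, 0.001]
force: [-0.1, -0.1, -0.2]
gripper_width: 0.0343
```

```bash
python3 - <<'E'
from h import *
m=E2W(.020,-.026)
rel(*target([*m,.16],PSI-90))
snap('wrist','w1'); snap('top','t1');snap('side','s1')
E
```

```text
clock 2.6 pos [ 0.5538 -0.2392  0.1586] F [-0.08 -0.08 -0.16] w 34.33 q [-0.05  0.58  0.54  1.96 -0.44  0.72 -0.18]
rel mm [ 2.1 -1.5 -1.4] deg [ 0.   0.2 -0.2]
```

View pics/w1.png

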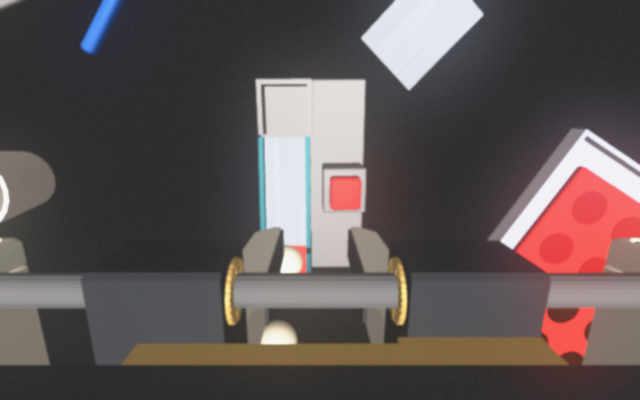

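View pics/s1.png

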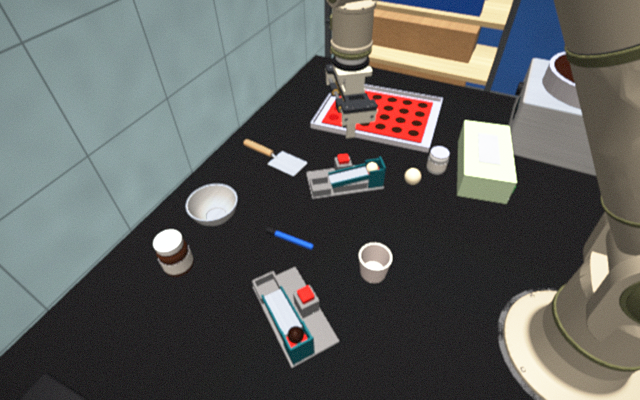

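The wrist view shows the slide running up the picture, with walls near u 262 and 309 and the button near (345,193). The fingers are along the bottom and the jaw axis is horizontal. I'll refine the pose from this view.

```bash
python3 - <<'E'
from h import *
im,d,W=load('w1')
hsv=cv2.cvtColor(im,cv2.COLOR_RGB2HSV)
sub=np.zeros(d.shape,bool); sub[150:225,315:375]=1
red=sub&((hsv[...,0]<8)|(hsv[...,0]>172))&(hsv[...,1]>140)&(hsv[...,2]>100)
p=W[red];print(red.sum(),p[:,2].min(),p[:,2].max()); t=p[(p[:,2]>.055)]
r=cv2.minAreaRect((t[:,:2]*1000).astype(np.float32));print('button',t.mean(0),r)
Bm=np.array(r[0])/1000
teal=(hsv[...,0]>80)&(hsv[...,0]<100)&(hsv[...,1]>110)
for lo,hi in((250,275),(298,320)):
    s=np.zeros_like(teal); s[135:240,lo:hi]=1
    q=W[teal&s]; q=q[(q[:,2]>.03)]
    vx,vy,x0,y0=cv2.fitLine((q[:,:2]).astype(np.float32),cv2.DIST_HUBER,0,.01,.01).ravel()
    print('wall',len(q),'ang',np.degrees(np.arctan2(vy,vx)),np.median(q[:,2]),'perp dist from button',((np.array([x0,y0])-Bm)@ey)*1000)
st=ctrl.get_state()
print('model button',B)
sub[:]=0;sub[140:240,268:303]=1
q=W[sub]; a=(q[:,:2]-O)@ex; 
print('slide z at x20',np.median(q[np.abs(a-.02)<.004][:,2]))
E
```

```text
896 nan nan
button [ 0.57239034 -0.25798754  0.05949011] ((572.1963500976562, -258.16485595703125), (26.132707595825195, 23.741060256958008), 37.268959045410156)
wall 295 ang 36.46932 0.04651280724075383 perp dist from button 71.77353056643256Traceback (most recent call last):
  File "<stdin>", line 13, in <module>
cv2.error: OpenCV(4.12.0) /io/opencv/modules/imgproc/src/linefit.cpp:50: error: (-215:Assertion failed) count > 0 in function 'fitLine2D_wods'
```

```bash
sed -i 's/^PSI=.*/PSI=36.5/; s/^B=.*/B=np.array([.5713,-.2580])/' h.py; python3 - <<'E'
from h import *
rel(*target([*E2W(.020,-.026),.067],PSI-90))
E
```

```text
clock 2.75 pos [ 0.5544 -0.2357  0.1599] F [-0.14  0.51  0.4 ] w 34.6 q [-0.05  0.58  0.54  1.96 -0.44  0.72 -0.18]
rel mm [ 0.4  2.  92.9] deg [-0.   0.1 -0.1]
```

>>> {"api": "carry_out", "payload": {
  "moves": [
    [[0.4,2,20],[0,0,0]],
    [[0.4,2,45],[0,0,0]],
    [[0.4,2,70],[0,0,0]],
    [[0.4,2,90],[0,0,0]],
    [[0.4,2,92],[0,0,0]]
  ]
}}

```text
clock: 3.38
position: [0.5549, -0.2358, 0.0663]
orientation: [0.95, 0.313, -0.002, -0.001]
force: [-0.4, -0.4, 0.8]
gripper_width: 0.0346
```

```bash
python3 - <<'E'
from h import *
snap('wrist','w2');snap('side','s2')
rel(*target([*E2W(.020,-.026),.048],PSI-90))
im=cv2.imread('pics/s2.png')[110:220,280:440]; cv2.imwrite('pics/s2c.png',cv2.resize(im,None,fx=5,fy=5,interpolation=cv2.INTER_CUBIC))
E
```

```text
clock 3.475 pos [ 0.5557 -0.2367  0.0678] F [ 0.67 -0.51  1.01] w 34.3 q [ 0.03  0.7   0.43  2.02 -0.54  0.54 -0.09]
rel mm [-0.1  0.4 19.8] deg [-0.   0.1 -0. ]
```

View pics/w2.png

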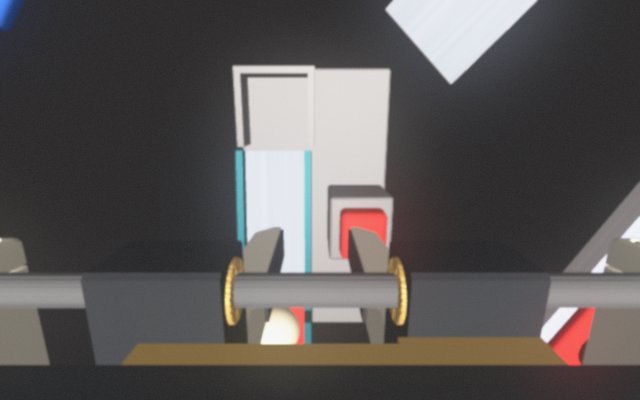

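View pics/s2c.png

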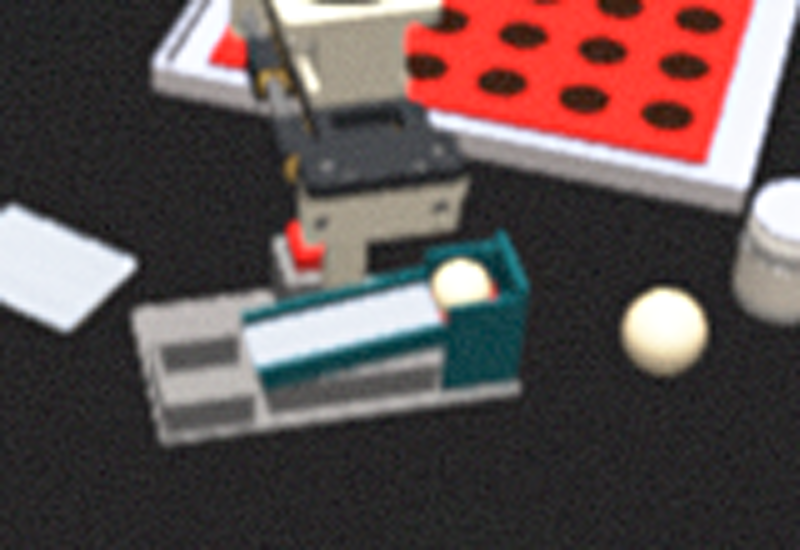

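```bash
python3 - <<'E'
from h import *
im,d,W=load('w2')
s=ctrl.get_state();R0=R.from_quat(s['orientation'])
T=R0.inv().apply((W-s['position']).reshape(-1,3)).reshape(W.shape)*1000
for v in (232,240,255,268):
    print(v,'L',[(u,*T[v,u].round(0)) for u in range(244,292,5)])
    print(v,'R',[(u,*T[v,u].round(0)) for u in range(342,394,5)])
cr=im[190:390,220:420]; cv2.imwrite('pics/w2c.png',cv2.resize(cr,None,fx=3,fy=3,interpolation=cv2.INTER_CUBIC)[:,:,::-1])
E
```

```text
232 L [(244, np.float64(-1.0), np.float64(-43.0), np.float64(20.0)), (249, np.float64(-4.0), np.float64(-41.0), np.float64(27.0)), (254, np.float64(-4.0), np.float64(-38.0), np.float64(27.0)), (259, np.float64(8.0), np.float64(-29.0), np.float64(-6.0)), (264, np.float64(8.0), np.float64(-26.0), np.float64(-6.0)), (269, np.float64(8.0), np.float64(-24.0), np.float64(-6.0)), (274, np.float64(8.0), np.float64(-21.0), np.float64(-7.0)), (279, np.float64(8.0), np.float64(-19.0), np.float64(-5.0)), (284, np.float64(-4.0), np.float64(-19.0), np.float64(27.0)), (289, np.float64(-4.0), np.float64(-16.0), np.float64(28.0))]
232 R [(342, np.float64(3.0), np.float64(15.0), np.float64(9.0)), (347, np.float64(3.0), np.float64(18.0), np.float64(7.0)), (352, np.float64(8.0), np.float64(19.0), np.float64(-7.0)), (357, np.float64(8.0), np.float64(21.0), np.float64(-6.0)), (362, np.float64(8.0), np.float64(24.0), np.float64(-7.0)), (367, np.float64(9.0), np.float64(26.0), np.float64(-9.0)), (372, np.float64(8.0), np.float64(29.0), np.float64(-6.0)), (377, np.float64(3.0), np.float64(34.0), np.float64(8
[... 3404 characters left out ...]
np.float64(25.0))]
268 R [(342, np.float64(-45.0), np.float64(20.0), np.float64(62.0)), (347, np.float64(-45.0), np.float64(24.0), np.float64(63.0)), (352, np.float64(-4.0), np.float64(17.0), np.float64(-23.0)), (357, np.float64(4.0), np.float64(18.0), np.float64(-39.0)), (362, np.float64(7.0), np.float64(19.0), np.float64(-46.0)), (367, np.float64(8.0), np.float64(20.0), np.float64(-48.0)), (372, np.float64(9.0), np.float64(22.0), np.float64(-48.0)), (377, np.float64(8.0), np.float64(24.0), np.float64(-47.0)), (382, np.float64(9.0), np.float64(26.0), np.float64(-49.0)), (387, np.float64(8.0), np.float64(28.0), np.float64(-48.0)), (392, np.float64(31.0), np.float64(18.0), np.float64(-94.0))]
```

View pics/w2c.png

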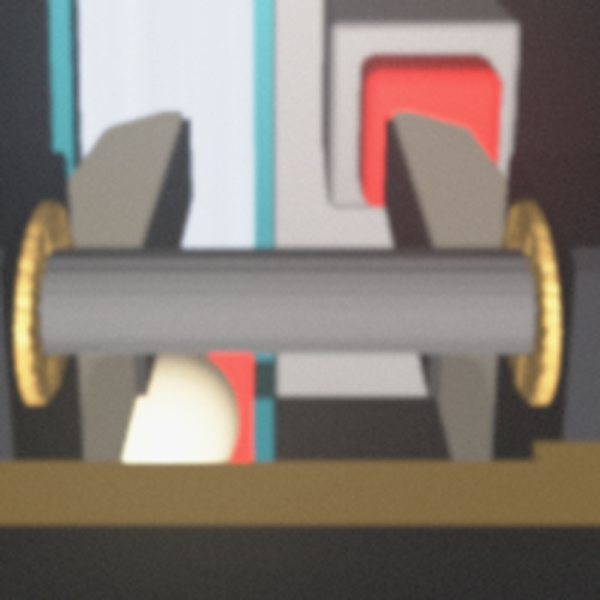

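```bash
python3 - <<'E'
from h import *
im,d,W=load('w2')
s=ctrl.get_state();R0=R.from_quat(s['orientation'])
T=R0.inv().apply((W-s['position']).reshape(-1,3)).reshape(W.shape)*1000
hsv=cv2.cvtColor(im,cv2.COLOR_RGB2HSV)
m=((hsv[...,0]<8)|(hsv[...,0]>172))&(hsv[...,1]>140)&(hsv[...,2]>100); m[:, :335]=0;m[:,395:]=0;m[265:]=0
p=T[m&(T[...,2]<10)&(T[...,2]>4)]; print(len(p),np.percentile(p,[1,50,99],axis=0).round(1))
for v in (195,215):
  row=(hsv[v,:,0]>80)&(hsv[v,:,0]<105)&(hsv[v,:,1]>110); print(v,[(u,*T[v,u].round(1)) for u in np.where(row)[0] if 225<u<330])
E
```

```text
865 [[-11.1  14.9   6.8]
 [  7.6  25.8   8.3]
 [ 13.2  39.1   9.9]]
195 [(np.int64(237), np.float64(20.6), np.float64(-46.2), np.float64(23.2)), (np.int64(238), np.float64(20.7), np.float64(-45.5), np.float64(22.6)), (np.int64(239), np.float64(20.7), np.float64(-44.9), np.float64(22.5)), (np.int64(240), np.float64(20.6), np.float64(-44.5), np.float64(23.3)), (np.int64(241), np.float64(20.9), np.float64(-43.5), np.float64(21.7)), (np.int64(242), np.float64(20.7), np.float64(-43.1), np.float64(22.6))]
215 [(np.int64(237), np.float64(8.6), np.float64(-46.6), np.float64(22.0)), (np.int64(238), np.float64(8.8), np.float64(-45.9), np.float64(21.4)), (np.int64(239), np.float64(8.7), np.float64(-45.4), np.float64(21.9)), (np.int64(240), np.float64(9.1), np.float64(-44.4), np.float64(20.3)), (np.int64(241), np.float64(8.7), np.float64(-44.2), np.float64(21.7)), (np.int64(242), np.float64(8.7), np.float64(-43.6), np.float64(21.7)), (np.int64(243), np.float64(8.8), np.float64(-42.9), np.float64(21.4))]
```

>>> {"api": "carry_out", "payload": {
  "moves": [
    [[0,0.6,3],[0,0,0]],
    [[0,0.6,8],[0,0,0]],
    [[0,0.6,12],[0,0,0]],
    [[0,0.6,17],[0,0,0]],
    [[0,0.6,20.5],[0,0,0]]
  ],
  "gripper": 42
}}

```text
clock: 4.1
position: [0.5566, -0.2371, 0.0479]
orientation: [0.95, 0.313, -0.0, 0.0]
force: [-6.6, 6.4, 41.5]
gripper_width: 0.042
```

```bash
python3 - <<'E'
from h import *
rel(*target([*E2W(.020,-.026),.048],PSI-90))
snap('side','s3');rel(*target([*E2W(.020,-.026),.048],PSI-90))
im=cv2.imread('pics/s3.png')[110:220,280:440]; cv2.imwrite('pics/s3c.png',cv2.resize(im,None,fx=5,fy=5,interpolation=cv2.INTER_CUBIC))
E
```

```text
clock 4.1 pos [ 0.5566 -0.2371  0.0479] F [-6.65  6.45 41.54] w 41.97 q [ 0.05  0.72  0.4   2.02 -0.56  0.5  -0.07]
rel mm [-0.6 -0.5 -0.1] deg [-0.  0. -0.]
clock 4.15 pos [ 0.5565 -0.2371  0.0482] F [-2.22  3.2  15.76] w 42.0 q [ 0.05  0.72  0.4   2.02 -0.56  0.5  -0.07]
rel mm [-0.6 -0.4  0.2] deg [-0. -0. -0.]
```

View pics/s3c.png

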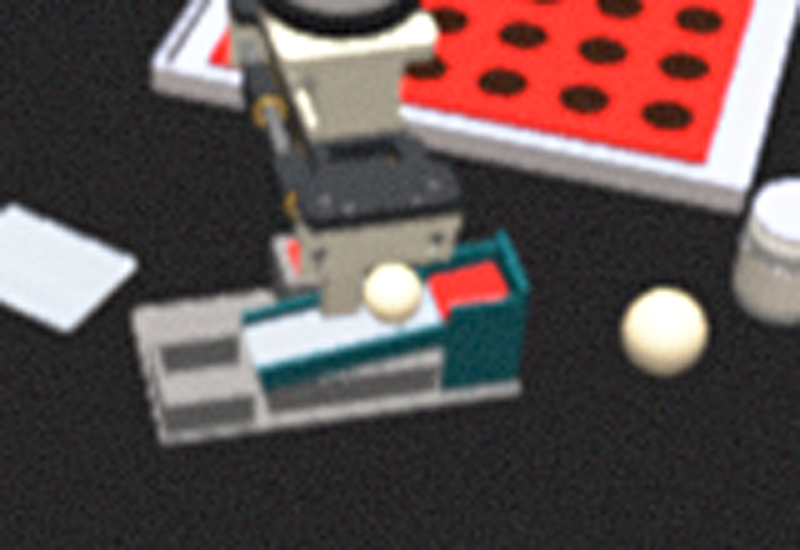

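The button is bottomed out and the truffle has popped out and reached the finger. I'll hold, let it settle and check.

>>> {"api": "carry_out", "payload": {
  "moves": [
    [[0,0,0.6],[0,0,0]],
    [[0,0,0.6],[0,0,0]],
    [[0,0,0.6],[0,0,0]],
    [[0,0,0.6],[0,0,0]],
    [[0,0,0.6],[0,0,0]]
  ]
}}

```text
clock: 4.78
position: [0.5566, -0.2371, 0.0483]
orientation: [0.95, 0.313, 0.0, -0.0]
force: [-2.3, 2.2, 10.4]
gripper_width: 0.0421
```

```bash
python3 - <<'E'
from h import *
t=target([*E2W(.020,-.026),.048],PSI-90)
rel(*t);snap('side','s4');rel(*t);snap('wrist','w4');snap('top','t4');rel(*t);snap('side','s5');rel(*t)
a=[cv2.resize(cv2.imread(f'pics/{n}.png')[130:200,320:400],None,fx=5,fy=5,interpolation=cv2.INTER_CUBIC) for n in('s4','s5')]
cv2.imwrite('pics/s45.png',np.hstack(a))
E
```

```text
clock 4.775 pos [ 0.5566 -0.2371  0.0483] F [-2.35  2.18 10.42] w 42.13 q [ 0.05  0.72  0.4   2.02 -0.56  0.5  -0.07]
rel mm [-0.6 -0.4  0.3] deg [-0. -0. -0.]
clock 4.825 pos [ 0.5566 -0.237   0.0483] F [-3.22  2.64 11.05] w 42.12 q [ 0.05  0.72  0.4   2.02 -0.56  0.5  -0.07]
rel mm [-0.6 -0.4  0.3] deg [-0. -0. -0.]
clock 4.925 pos [ 0.5566 -0.2371  0.0483] F [-3.55  2.74 11.19] w 42.38 q [ 0.05  0.72  0.4   2.02 -0.56  0.5  -0.07]
rel mm [-0.6 -0.4  0.3] deg [-0.  -0.  -0.1]
clock 4.975 pos [ 0.5566 -0.237   0.0483] F [-1.58  2.56 11.4 ] w 41.72 q [ 0.05  0.72  0.4   2.02 -0.56  0.5  -0.07]
rel mm [-0.6 -0.4  0.3] deg [-0.  -0.  -0.1]
```

View pics/s45.png

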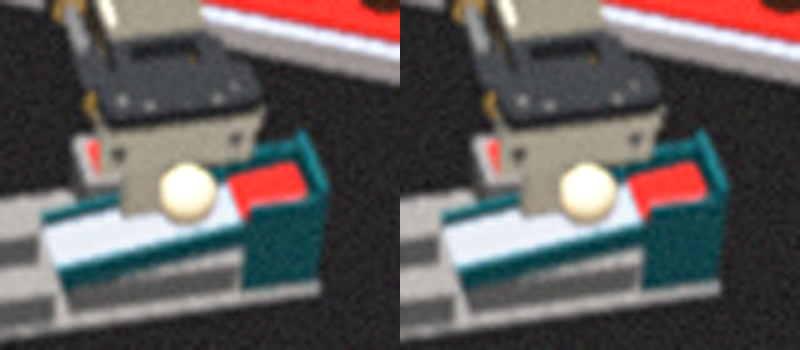

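View pics/w4.png

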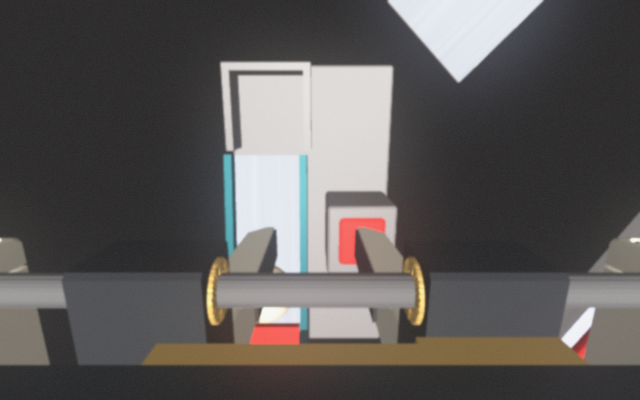

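View pics/t4.png

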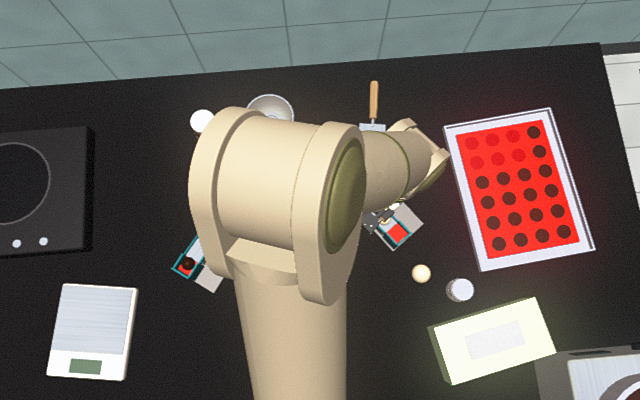

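>>> {"api": "carry_out", "payload": {
  "moves": [
    [[0,0,0.8],[0,0,0]],
    [[0,0,1.0],[0,0,0]],
    [[0,0,1.2],[0,0,0]],
    [[0,0,1.2],[0,0,0]],
    [[0,0,1.2],[0,0,0]]
  ]
}}

```text
clock: 5.6
position: [0.5566, -0.2371, 0.0482]
orientation: [0.95, 0.313, 0.001, -0.0]
force: [-3.5, 2.6, 15.4]
gripper_width: 0.042
```

```bash
python3 - <<'E'
from h import *
t=target([*E2W(.020,-.026),.048],PSI-90)
rel(*t);snap('side','s6');snap('wrist','w6');rel(*t)
def ball(n):
    im,d,W=load(n); hsv=cv2.cvtColor(im,cv2.COLOR_RGB2HSV)
    m=(hsv[...,0]>15)&(hsv[...,0]<35)&(hsv[...,2]>200)&(hsv[...,1]>20); s=np.zeros_like(m);s[155:183,345:375]=1; m&=s
    q=W[m]; v,u=np.where(m); c=(np.nanmedian(q,0)); print(n,m.sum(),u.mean(),v.mean(),'ejector xy mm',((c[:2]-O)@ex*1000).round(1),((c[:2]-O)@ey*1000).round(1),c[2])
for n in('s3','s4','s5','s6'): ball(n)
im,d,W=load('w6'); hsv=cv2.cvtColor(im,cv2.COLOR_RGB2HSV)
m=((hsv[...,0]<8)|(hsv[...,0]>172))&(hsv[...,1]>140)&(hsv[...,2]>100); m[:, :335]=0;m[:,395:]=0;m[265:]=0;m[:215]=0
q=W[m]; print('red button z',np.nanpercentile(q[:,2],[10,50,90]))
cv2.imwrite('pics/s6c.png',cv2.resize(cv2.imread('pics/s6.png')[130:200,320:400],None,fx=8,fy=8,interpolation=cv2.INTER_CUBIC))
E
```

```text
clock 5.6 pos [ 0.5566 -0.2371  0.0482] F [-3.52  2.61 15.45] w 42.0 q [ 0.05  0.72  0.4   2.02 -0.56  0.5  -0.07]
rel mm [-0.6 -0.4  0.2] deg [ 0.  -0.1 -0.1]
clock 5.7 pos [ 0.5566 -0.2371  0.0482] F [-3.28  2.71 14.99] w 41.82 q [ 0.05  0.72  0.4   2.02 -0.56  0.5  -0.07]
rel mm [-0.6 -0.4  0.2] deg [ 0.  -0.1 -0.1]
s3 51 357.94117647058823 168.33333333333334 ejector xy mm -3.4 11.7 0.06511495173143818
s4 49 357.18367346938777 168.55102040816325 ejector xy mm 0.1 13.1 0.06496156546995806
s5 49 357.1224489795918 168.6326530612245 ejector xy mm -0.2 13.6 0.06559001672124982
s6 49 357.1224489795918 168.6326530612245 ejector xy mm -0.0 13.7 0.06453588065024819
red button z [0.04651067 0.04747563 0.0483559 ]
```

View pics/s6c.png

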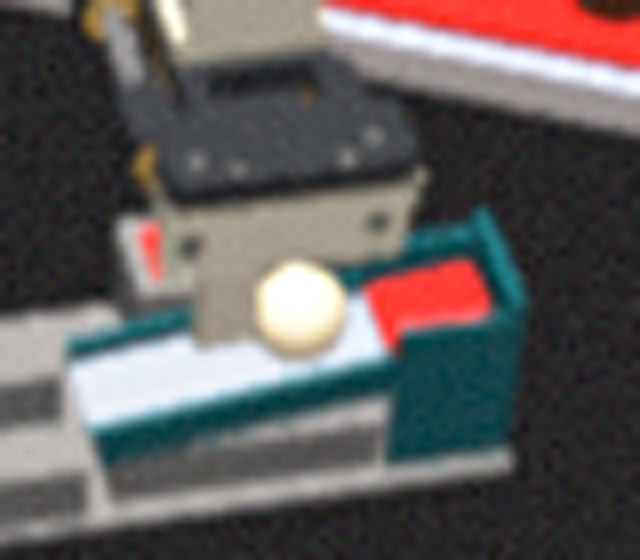

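```bash
python3 -c "
from workcell import ctrl
print(ctrl.finish_job())"
```

```text
the job is handed in; nothing more can be done
None
```

I pressed the white ejector's red button fully down with one fingertip, and the other finger stopped the white truffle on the slide. The job is handed in, still holding, at about 5.7 s on the clock.

- **Button:** The fingertip is at 48.2 mm with a steady push of about 15 N, so it is against the hard stop. Camera depth puts the button top at about 47.5 mm, against 48 mm expected, which is within the calibration error.
- **Truffle:** It rests against the finger at about x = 0 mm on the slide. It was in the same place in the side pictures taken between 4.8 s and 5.7 s.
- **Force:** The fingertip peaked at about 42 N for a moment as the button hit its stop, then dropped to 10–15 N. The 40 N limit is for the arm or gripper body, and 42 N is well under the 120 N wrist limit.
- **Everything else:** The arm only touched the white ejector's button and truffle. In the last top view the dark truffle is still in its pocket. The arm hides most of that ejector, including its button, and the marker and cup there, so I could not check those by eye at the end.

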